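# Swing the long body scrubber home into its suction clip and strap it in

### The arm

A 6-joint arm with a two-finger parallel gripper is mounted at the origin on the work surface. World frame = base frame: x ahead of the robot, y to its left, z up, the work surface at z = 0. Lengths are in m, angles in rad, forces in N, time in s.
With the tool pointing down it reaches from about 0.275 to 0.875 m from the base axis. Payload 12.5 kg.
Tool frame: the origin (TCP) lies on the centre line of the jaws, within the pads' length; the fingertips stand r.finger_overhang ahead of it and the grasp point (between the pads) lies 3 mm ahead of it (r.finger_overhang is the distance from the TCP to the fingertips, in m); z points along the fingers, y is the line along which they close (so a half turn about z gives the same grasp; the last joint's range is limited). The gripper opens to 85 mm and grips with 20 to 120 N. Pads are 22 mm wide; open, the fingers measure 114 mm over their backs; the gripper's body (76 mm by 85 mm) begins 54 mm behind the grasp point. The pads swing forward as they close: fully open they stand 13 mm farther back than shut.
Start: joints at [1.259, 0.351, 1.652, -0, 1.139, -0.085], TCP at [0.124, 0.536, 0.253] pointing down, gripper open.
Joint ranges: [-2.75, 2.75], [-0.79, 2.1], [0.01, 2.65], [-1.57, 4.71], [0.07, 3.14], [-2.87, 2.87]. Speed limits (rad/s): [2.22, 2.22, 2.79, 3.14, 3.14, 3.14].

### API

Orientations are given as a unit quaternion [x, y, z, w].
In Python, from cell import r, optics gives the robot as it stands. The module is installed in compiled form; this text tells all that it offers. Calls block until the motion is done:
- r.move_to(position, orientation): joint-space move of the TCP to a pose.
- r.move_linear(position, rot=None, vel=0.15): straight line of the TCP; rot=None keeps the orientation; vel is the mean speed in m/s.
- r.set_joints(angles): joint-space move.
- r.set_gripper(opening, squeeze=None): opening from 0.0 (shut) to 1.0 (fully open); squeeze is the grip in N (None keeps the last); returns when the fingers have stopped.
- r.sleep(seconds).
- r.inverse_kinematics(position, orientation): joint angles nearest the present ones, or None.
- optics.get_image(name): name is "side" or "top"; returns a dict with "pixels" (480x640x3 uint8, red, green, blue), "depth" (480x640 float32, m along the optical axis (not along the pixel's ray), 0 where there is no reading), "fx", "fy", "cx", "cy" (pixels), "camera_from_world" (4x4, takes a point from world to camera coordinates). Camera axes: x right, y down, z forward; pixel columns grow to the right and rows downward; lengths in m; the calibration is good to about 2 mm. A picture is of the moment at which its call begins.
A pose or a line that the arm cannot do raises r.PlanningError and nothing moves.
- r.hand_in(): hands the job in; it is judged then, once.
Readings, each from a call of its own:
- r.current_t(): time.
- r.current_q(): joint angles.
- r.current_qvel(): joint speeds.
- r.current_effort(): joint torques, N m.
- r.current_tool_pos(): TCP position.
- r.current_ee_rot(): TCP orientation.
- r.current_contact_force(): force on the tool from outside, world axes, zero at the start.
- r.current_torque(): the same for the moment, N m.
- r.current_opening(): opening from 0.0 (shut) to 1.0 (fully open).
- r.current_finger_force(): force on a finger pad.
Only numpy, scipy, OpenCV 4.12 (cv2) and the standard library are available. Lean on these libraries where they do the work, as an engineer would, in place of code of your own. Each camera call takes 0.05 s, during which the arm holds its last target. There are 200 camera calls.

### The job

The long grey body scrubber hangs by its ring on the wall hook but has been left swung out across the ledge. Keeping the ring on the hook, swing it back in towards the tiled upstand until its handle sits fully home against the back of the white clip, and then close the clip's hinged strap over the handle. Only a suction cup holds the clip on the tiles, so never press the scrubber against it with more than about 20 N, and leave the other toiletries where they stand.

Things in the scene. Friction and masses are not known exactly. Their poses are not given: they have to be found in the camera images.
- scrubber: Grey hard-silicone scrubber, 359 mm long, 0.16-0.29 kg, lying level. Origin: centre of its ring (28 mm, 13 mm hole), at ledge height; x runs along the handle to the head, z up. Handle x 12 to 240 mm, 24 mm wide, z 10 to 24 mm; the -y side (robot's) is flat, the +y side (upstand's) rounded. At first swung out 0.3-0.6 rad from the line along the upstand; slides on the ledge with 1-3 N.
- scrubber_head (a point): Middle of the top of the scrubber's head, 290 mm from the ring centre, 28 mm above the ledge; axes as the scrubber's. The head is a rounded oblong 110 mm long (from 55 mm before to 55 mm past this point), 70 mm wide (35 mm either side), z 0 to 28 mm; its sides are straight for 20 mm either way of this point.
- hook_tip (a point): Top of the upright, 6 mm thick end of the steel J-hook on the upstand, 43 mm above the ledge, 45 mm out from the tile face. The ring sits around this upright with about 3 mm of play all round and turns freely on it.
- holder: White clip on a suction cup, on the tile face of the low upstand (96 mm tall). Origin: on the tile face at ledge height, mid-length of the clip. x points into the upstand, y along it to the hook (175-205 mm off), z up. The clip is open to -x (the robot) and spans y -22 to +24 mm, up to 41 mm high. The suction lets go if the scrubber presses on clip, jaw or strap with over 22 N.
- clip_mid (a point): Average place of the handle's centre when home (45 mm off the tiles, 17 mm high), axes as the holder's. The true one lies up to 6 mm nearer or farther along x, as the cup is squashed: never reported, fixed in a run, to be felt. A sprung jaw over the handle resists with 2-10 N over the last 25 mm, and the handle stays where it is left; at the clip's back plate the force rises steeply.
- strap_hinge (a point): Average place of the strap's hinge line (along the holder's y), 17 mm high, 20 mm nearer the upstand than the handle's centre when home, so off by the same up to 6 mm in x. Strap 12 mm wide, centred here. Closed, its flat top is 31.5 mm above the ledge and reaches 52 mm out from the hinge line, the last 14 mm a thumb tab; a lip behind the tab drops in front of the handle.
- strap (a joint): Angle of the clip's hinged strap, rad: 0 = closed over the handle, larger = swung up, 0.5-0.7 at first, 1.1 at most. Stiff: it needs about 1 N at its end and stays where it is left. Press its top or tab down from above to close it. It closes fully only if the handle is home within about 1.5 mm; else the lip lands on top of the handle.
- frosted_bottle: Bystander: frosted glass bottle with a twist cap, 62 mm across, 142 mm tall, on the stainless shelf; origin: centre of its foot
- mirror: Bystander: small round chrome mirror on a foot, 90 mm disc, 140 mm tall, on the stainless shelf; origin: centre of its foot
- soap_saver: Bystander: slatted wooden soap saver, 80 x 114 mm, 20 mm tall, on the ledge; origin: centre of its underside
- soap: Bystander: white bar of soap, 50 x 75 x 22 mm, on the soap saver; origin: centre of its underside
- nail_brush: Bystander: wooden nail brush, 90 x 36 mm, 28 mm tall, on the ledge to the right of the scrubber's head; origin: centre of its underside
- tumbler: Bystander: white tooth mug, 70 mm across, 95 mm tall, on the ledge to the right; origin: centre of its foot
- shampoo: Bystander: white plastic bottle, 56 mm across, 170 mm tall, by the upstand to the right of the clip; origin: centre of its foot
Mind the look-alikes: they are no part of the job. What is shaped like the holder but green is not meant.

How it is judged:
By the outcome, as a careful person would: the job done as asked, in the order asked, and still so for the second after the job is handed in, with the robot touching nothing.
It also fails if it takes over 48 s, if anything falls off the work surface, if the arm or the gripper's body presses on something with over 40 N, if the wrist force passes 120 N, or if a joint passes its speed limit or range.

## Working session

There is one attempt and no reset: what is moved stays moved. The work goes in short steps, each a Python script; the robot and the scene stay as the last script left them, time stands still between calls to the robot, and variables do not carry over. Pictures are saved under pics/ and viewed, at most 10 in all, crops included, and the job is handed in when it is done.

```bash
mkdir -p pics; cat > h.py <<'E'
import numpy as np, cv2
from cell import r, optics
def grab(n,tag):
    im=optics.get_image(n); cv2.imwrite(f'pics/{tag}.png',im['pixels'][:,:,::-1]); np.savez(f'/tmp/{tag}.npz',**im); return im
def world(im,u,v,z=None):
    """pixel(s)->world; by depth, or by intersection with plane height z"""
    u=np.asarray(u,float);v=np.asarray(v,float)
    d=np.stack([(u-im['cx'])/im['fx'],(v-im['cy'])/im['fy'],np.ones_like(u)],-1)
    T=np.linalg.inv(im['camera_from_world']);R,t=T[:3,:3],T[:3,3]
    D=d@R.T
    s=im['depth'][v.astype(int),u.astype(int)] if z is None else (z-t[2])/D[...,2]
    return t+D*np.asarray(s)[...,None]
def pix(im,p):
    c=im['camera_from_world']@np.append(p,1); return np.array([im['fx']*c[0]/c[2]+im['cx'],im['fy']*c[1]/c[2]+im['cy']])
E
python3 - <<'E'
from h import *
for n in('top','side'):
    im=grab(n,n+'0'); print(n,im['fx'],np.linalg.inv(im['camera_from_world']).round(3).tolist())
print(r.current_t(),r.finger_overhang,r.current_ee_rot(),r.current_contact_force())
E
```

```text
top 622.5935934450849 [[-0.024, -0.998, 0.062, 0.483], [-1.0, 0.024, 0.001, 0.127], [-0.003, -0.062, -0.998, 1.319], [0.0, 0.0, 0.0, 1.0]]
side 502.67611189222487 [[0.78, -0.386, 0.492, -0.004], [-0.625, -0.455, 0.634, -0.61], [-0.021, -0.803, -0.596, 0.75], [0.0, 0.0, 0.0, 1.0]]
0.1 0.022 [ 1.13157471e-01  9.93576931e-01 -5.07961741e-04 -1.00403646e-04] [-0.81085131 -0.02099153 -0.84097187]
```

View pics/top0.png

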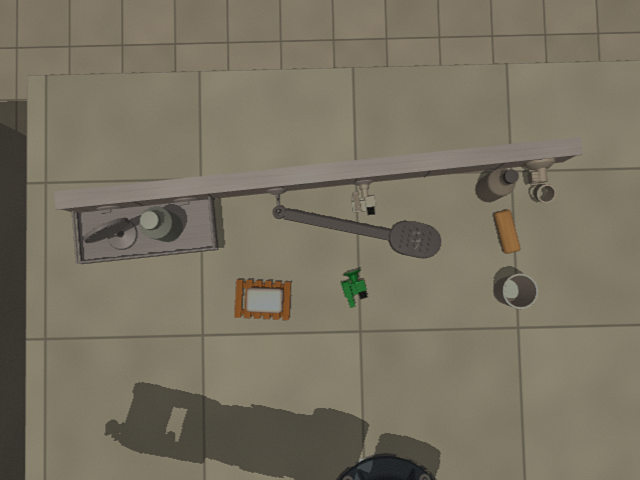

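View pics/side0.png

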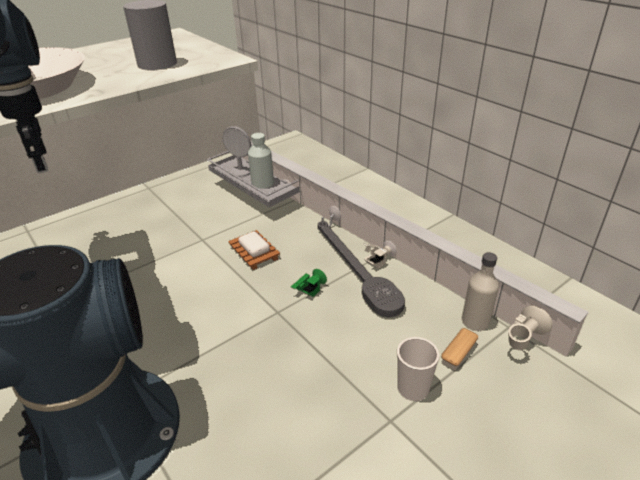

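The top view shows the grey scrubber with its ring at (279,212) and head at (415,239). The white clip is at (363,200) on the upstand. Possible look-alikes are:
- the green clip at (354,287) on the ledge
- the white cup or ring holder at (540,180) on the right
- the soap dish

I choose the white clip at (363,200), which is at (380,252) in the side view.

```bash
python3 - <<'E'
from h import *
L=lambda t:dict(np.load(f'/tmp/{t}.npz'))
t,s=L('top0'),L('side0')
a=cv2.resize(t['pixels'][165:265,265:445],None,fx=4.4,fy=4.4,interpolation=cv2.INTER_CUBIC)[:,:790]
b=cv2.resize(s['pixels'][200:320,310:420],None,fx=3,fy=3,interpolation=cv2.INTER_CUBIC)
b=np.hstack([b,np.zeros((b.shape[0],790-b.shape[1],3),np.uint8)])
c=cv2.resize(s['pixels'][235:275,355:405],None,fx=8,fy=8,interpolation=cv2.INTER_CUBIC)
b[:320,340:740]=c
o=np.vstack([a,b])[:,:,::-1]; o=cv2.resize(o,None,fx=.74,fy=.74); print(o.shape); cv2.imwrite('pics/crop1.png',o)
for im,n in((t,'t'),(s,'s')):
    v,u=np.mgrid[0:480,0:640]; W=world(im,u,v); np.save(f'/tmp/W{n}.npy',W)
    print(n,'ledge z',np.median(W[...,2][(W[...,2]>-.01)&(W[...,2]<.01)]))
W=world(t,*np.mgrid[0:640,0:480][:, :, :].transpose(0,2,1))
px=t['pixels'].astype(int)
g=(px.max(2)<105)&(px.max(2)-px.min(2)<25)&(W[...,2]>.012)&(W[...,2]<.04)
m=np.zeros_like(g);m[195:265,270:445]=g[195:265,270:445]
P=W[m]; print(len(P))
# head: top z points
H=P[(P[:,1]<P[:,1].min()+.12)]; print('head z',np.median(H[:,2]),H.min(0),H.max(0))
c,sz,an=cv2.minAreaRect(P[:,:2].astype(np.float32));print(c,sz,an)
# upstand top & front face
U=W[(W[...,2]>.085)&(W[...,2]<.105)&(W[...,0]>.55)&(W[...,0]<.9)]
ys=np.linspace(-.3,.5,17)
for y in ys:
    q=U[abs(U[:,1]-y)<.01]
    if len(q): print(round(y,2),q[:,0].min().round(4),q[:,0].max().round(4),len(q),np.median(q[:,2]).round(4))
for n,(u,v) in dict(ring=(279,212),hookU=(278,208),head=(415,239),clip=(363,200),strap=(370,210)).items(): print(n,W[v,u],world(t,u,v,.02))
E
```

```text
(592, 585, 3)
t ledge z 0.00047019739778741965
s ledge z -0.0020468711650811766
2966
head z 0.028358274148248097 [ 0.5299808  -0.12900021  0.0125531 ] [ 0.60795921 -0.00988301  0.03784947]
(0.6165631413459778, 0.03938661515712738) (0.3569317162036896, 0.09499230980873108) 72.51605987548828
-0.3 0.7161 0.7538 184 0.097
-0.25 0.6463 0.7502 188 0.0971
-0.2 0.6628 0.7455 215 0.0967
-0.15 0.7044 0.742 184 0.0968
-0.1 0.7002 0.7373 183 0.0964
-0.05 0.6962 0.733 183 0.0967
0.0 0.6929 0.7298 186 0.096
0.05 0.6882 0.7252 185 0.0964
0.1 0.6835 0.7219 184 0.0961
0.15 0.6805 0.7173 183 0.096
0.2 0.6758 0.7129 187 0.0965
0.25 0.6718 0.7096 187 0.0968
0.3 0.6685 0.7052 185 0.0963
0.35 0.5574 0.701 190 0.0963
0.4 0.5509 0.6971 238 0.0958
0.45 0.6563 0.6931 186 0.0961
0.5 0.6517 0.6895 187 0.0959
ring [0.63206227 0.20544481 0.03208072] [0.63346476 0.20618432 0.02      ]
hookU [0.64195255 0.20811151 0.02000035] [0.64195259 0.20811154 0.02      ]
head [ 0.56897368 -0.07507724  0.03220864] [ 0.56979267 -0.07699102  0.02      ]
clip [0.65582576 0.02856732 0.00984526] [0.65448258 0.0293281  0.02      ]
strap [0.63193921 0.01606251 0.02937428] [0.63302433 0.01525868 0.02      ]
```

View pics/crop1.png

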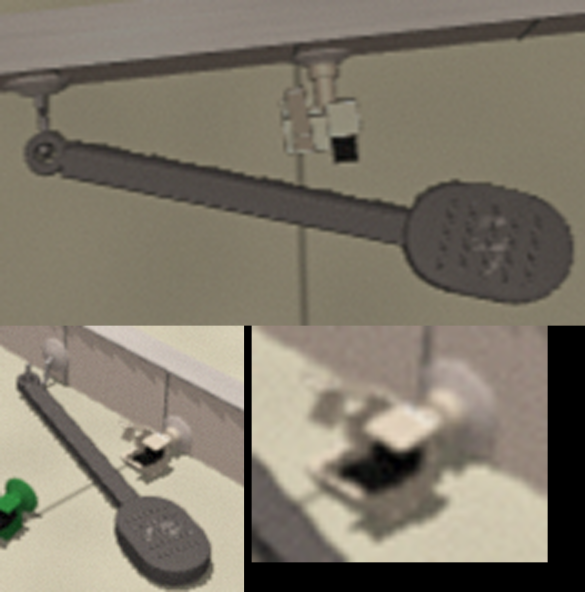

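The crop confirms the white clip, with its raised strap, on the suction cup against the tiles. In it, the jaw piece is at about u 352–362 and the strap with dark underside at about u 366–375 of the top view. Next I measure everything in upstand coordinates.

```bash
python3 - <<'E'
from h import *
L=lambda t:dict(np.load(f'/tmp/{t}.npz'))
t=L('top0')
v,u=np.mgrid[0:480,0:640]; W=world(t,u,v)
# front top edge of upstand, per column
e=[]
for c in list(range(230,265))+list(range(290,345))+list(range(385,460)):
    col=W[:,c]; k=np.where((col[:,2]>.088)&(col[:,0]>.6))[0]
    if len(k): e.append(world(t,c,k.max()+.5,.096)[:2])
e=np.array(e); p=np.polyfit(e[:,1],e[:,0],1); print('face x=',p,np.std(e[:,0]-np.polyval(p,e[:,1])))
th=-np.arctan(p[0]); d=np.array([np.sin(th),-np.cos(th)]); n=np.array([np.cos(th),np.sin(th)])
o=np.array([p[1],0]); np.savez('/tmp/frame.npz',d=d,n=n,o=o)
for nm in('t','s'):
    Wx=np.load(f'/tmp/W{nm}.npy')
    S=(Wx[...,:2]-o)@d; X=-((Wx[...,:2]-o)@n); Z=Wx[...,2]   # S along to the right, X out from tile
    # clip region
    m=(S>-.08)&(S<.03)&(X>-.002)&(X<.085)&(Z>.008)&(Z<.075)
    print(nm); g=np.full((18,22),np.nan)
    for s_,x_,z_ in zip(S[m],X[m],Z[m]):
        i,j=int(x_/.005),int((s_+.08)/.005)
        if 0<=i<18 and 0<=j<22: g[i,j]=np.nanmax([g[i,j],z_*1000])
    print('S from -80 step5; rows X 0..85 step5'); print('\n'.join(' '.join('  .' if np.isnan(a) else f'{a:3.0f}' for a in row) for row in g))
# scrubber
S=(W[...,:2]-o)@d; X=-((W[...,:2]-o)@n);Z=W[...,2]
px=t['pixels'].astype(int)
m=(px.max(2)<105)&(Z>.014)&(Z<.036)&(S>-.22)&(S<.14)&(X>.03)&(X<.2)
Q=np.c_[S[m],X[m]]
m2=Q[:,0]<-.09
c,sz,a=cv2.minAreaRect((Q*1000).astype(np.float32)); print('all',c,sz,a)
hp=Q[(Q[:,0]>-.18)&(Q[:,0]<-.05)]; hp=hp[abs(hp[:,1]-np.median(hp[:,1]))<.05]
b=np.round(hp[:,0]/.005); C=np.array([[k*.005,(hp[b==k,1].min()+hp[b==k,1].max())/2] for k in np.unique(b)])
f=np.polyfit(C[:,0],C[:,1],1);print('handle line X=',f,np.arctan(f[0]))
hd=Q[(Q[:,0]>.02)];print('head extents',hd.min(0),hd.max(0))
# ring
g=(S<-.18)&(S>-.24)&(X>.025)&(X<.07)&(Z>.012)
print('ring pts S,X',S[g].min(),S[g].max(),X[g].min(),X[g].max(), 'max z',Z[g].max())
E
```

```text
face x= [-0.08067797  0.69249533] 0.0006083747330445532
t
S from -80 step5; rows X 0..85 step5
  .   .   .   .   .   .  29  45  43  43  43  43  41  32   .   .   .   .   .   .   .   .
  .   .   .   .   .   .   .   .  30  37  35  34  27   .   .   .   .   .   .   .   .   .
  .   .   .   .   .   .   .   .  26  35  35  36  28   .   .   .   .   .   .   .   .   .
  .   .   .   .   .  29  30  30   .  31  33  31   .   .   .   .   .   .   .   .   .   .
  .   .   .   .  22  34  37  34  24  32  32  28   .   .   .   .   .   .   .   .   .   .
  .   .   .   .  27  36  39  41  24  30  29  30   .   .   .   .   .   .   .   .   .   .
  .   .   .   .  28  44  42  40  31  33  46  43  45  43   .   .   .   .   .   .   .   .
  .   .   .   .  19  49  44  46  20  45  47  43  43  47   .   .   .   .   .   .   .   .
  .   .   .   .   9  49  49  45  11  43  43  43  43  43   .   .   .   .   .   .   .   .
  .   .   .   .   8  53  54  54  15  11  44  44  44  47   .   .   .   .   .   .   .   .
  .   .   .   .  14  54  57  51  14  12  46  41  45  43   .   .   .   .   .   .   .   .
  .   .   .   .   .  63  59  55  15  
[... 1843 characters left out ...]
 .   .
 18   .   .   .   .   .   .   .   .   .   .   .   .   .   .   .   .   .   .   .   .   .
 21  23  18  18   .   .   .   .   .   .   .   .   .   .   .   .   .   .   .   .   .   .
 24  22  23  22  22  23   .  19   .   .   .   .   .   .   .   .   .   .   .   .   .   .
  .   .   .   .   .   .   .   .   .   .   .   .   .   .   .   .   .   .   .   .   .   .
all (-50.98741149902344, 116.1196517944336) (339.8963623046875, 167.9882049560547) 0.7272791266441345
handle line X= [0.27915865 0.10363626] 0.272228352750282
head extents [0.02002708 0.08854672] [0.11877347 0.16893568]
ring pts S,X -0.2247787298850594 -0.18020477453159328 0.028551872910497406 0.06286182314860066 max z 0.048431802665944934
```

The strap is the left piece: centre S≈-48 mm, angle about 0.6 rad. The jaw piece is at S -30 to -10, the hook at S≈-209, and the swing-out is about 0.3 rad. I'll push on the robot side of the head, along an arc about the hook.

```bash
cat >> h.py <<'E'
from scipy.spatial.transform import Rotation as Rt
f_=np.load('/tmp/frame.npz'); D,N,O=f_['d'],f_['n'],f_['o']
def SX(S,X,z): return np.append(O+D*S-N*X,z)          # upstand coordinates -> world
def quat(p):                                           # tool down, tool x = -p
    x=-np.append(p,0); z=np.array([0,0,-1.]); return Rt.from_matrix(np.c_[x,np.cross(z,x),z]).as_quat()
HS,HX=-.209,.045
def push_pose(th,z=.030,back=0.,a=.290):               # pusher on head's robot side, 35+11 mm off the axis
    ax=D*np.cos(th)-N*np.sin(th); p=N*np.cos(th)+D*np.sin(th)
    c=SX(HS,HX,z)[:2]+ax*a-p*(.046+back); return np.append(c,z),quat(p),p
def force(p,k=4):
    s=[]
    for _ in range(k): r.sleep(.01); s.append(r.current_contact_force())
    m=np.mean(s,0); return -m[:2]@p, m
E
python3 - <<'E'
from h import *
P,q,p=push_pose(.30,z=.15,back=.02); r.move_to(P,q)
P,q,p=push_pose(.30,back=.02); r.move_linear(P,vel=.25)
f0,m=force(p,10); print('t',r.current_t(),'bias',f0,m); np.save('/tmp/bias.npy',m)
b=m
for th in np.r_[.30+np.arange(.015,-.001,-.005)/.29, np.arange(.285,.115,-.015)]:
    P,q,p=push_pose(th); r.move_linear(P,q,vel=.08); f,m=force(p); f=f+b[:2]@p
    print(round(th,3),round(f,2),round(r.current_t(),2))
    if f>9: print('STOP');break
E
```

```text
t 3.3583 bias -0.06914341390323935 [-0.00181794 -0.32570199  0.09178811]
0.352 0.11 3.64
0.334 -0.19 3.92
0.317 0.22 4.21
0.3 0.5 4.49
0.285 0.48 4.78
0.27 0.1 5.06
0.255 -0.15 5.34
0.24 0.52 5.62
0.225 0.14 5.91
0.21 -0.03 6.19
0.195 -0.59 6.47
0.18 0.16 6.76
0.165 0.19 7.04
0.15 0.31 7.33
0.135 0.05 7.61
0.12 0.07 7.89
```

```bash
python3 - <<'E'
from h import *
a=grab('top','t1');b=grab('side','s1')
o=np.hstack([cv2.resize(a['pixels'][140:300,240:460],(440,320)),cv2.resize(b['pixels'][180:340,290:460],(340,320))]);cv2.imwrite('pics/c2.png',o[:,:,::-1])
print(r.current_opening(),r.current_tool_pos(),pix(a,[*push_pose(.12)[0]]))
E
```

```text
1.0006841973039673 [ 0.57345527 -0.08328122  0.03001254] [418.70258588 236.8437221 ]
```

View pics/c2.png

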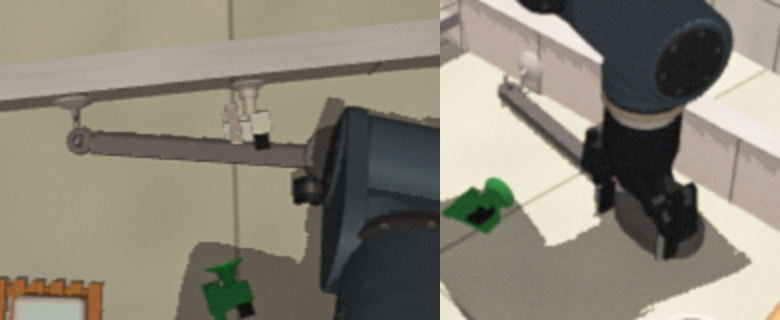

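The top crop shows the handle swung in, ring still on the hook at (80,140), clip at (245,120). The gripper is still open and straddles the head. I'll back off, close it above the ledge, and continue with shut fingers.

```bash
python3 - <<'E'
from h import *
P,q,p=push_pose(.12,back=.045); r.move_linear(P,vel=.2)
P[2]=.055; r.move_linear(P,vel=.25); r.set_gripper(0.0,20)
b=force(p,8)[1]; print(r.current_t(),b,r.current_opening())
for z in (.045,.040,.036,.033):
    P[2]=z; r.move_linear(P,vel=.1); f,m=force(p,3); print(z,(m-b).round(2))
    if (m-b)[2]>2: break
print(r.current_tool_pos()); np.save('/tmp/bias.npy',b); np.save('/tmp/z.npy',z)
E
```

```text
9.45 [-0.14631701 -0.11618053  0.22807184] 0.0033334584864614476
0.045 [ 0.33 -0.45  0.08]
0.04 [ 0.28  0.11 -0.21]
0.036 [-0.24 -0.1  -0.2 ]
0.033 [ 0.5   0.35 -0.18]
[ 0.52839457 -0.0814728   0.03290682]
```

```bash
cat > push.py <<'E'
from h import *
import sys
b=np.load('/tmp/bias.npy'); z=.033
th,stop,step=map(float,sys.argv[1:4]); log=[]
while th>stop:
    P,q,p=push_pose(th,z); r.move_linear(P,q,vel=.05); f,_=force(p,3); f+=b[:2]@p
    log.append((round(th,4),round(f,1)))
    if f>9: print('STOP');break
    th-= step if f<4.5 else min(step,.0009)
print(log,r.current_t(),r.current_tool_pos())
E
python3 - <<'E'
from h import *
b=np.load('/tmp/bias.npy')
for k in (.03,.015,.008,0):
    P,q,p=push_pose(.12,.033,back=k); r.move_linear(P,q,vel=.1); f,_=force(p,3); print(k,round(f+b[:2]@p,2))
E
python3 push.py .115 .06 .006
```

```text
0.03 -0.18
0.015 0.24
0.008 0.06
0 -0.06
[(0.115, np.float64(0.4)), (0.109, np.float64(1.0)), (0.103, np.float64(-0.1)), (0.097, np.float64(0.7)), (0.091, np.float64(0.0)), (0.085, np.float64(0.8)), (0.079, np.float64(0.5)), (0.073, np.float64(0.9)), (0.067, np.float64(1.2)), (0.061, np.float64(0.4))] 14.5 [ 0.59065243 -0.08615207  0.03299553]
```

```bash
python3 push.py .057 .032 .004 && python3 push.py .031 -.012 .002
```

```text
[(0.057, np.float64(1.1)), (0.053, np.float64(1.2)), (0.049, np.float64(0.9)), (0.045, np.float64(0.2)), (0.041, np.float64(1.0)), (0.037, np.float64(1.8)), (0.033, np.float64(1.2))] 16.425 [ 0.59876069 -0.0871643   0.03299032]
STOP
[(0.031, np.float64(1.9)), (0.029, np.float64(2.0)), (0.027, np.float64(2.0)), (0.025, np.float64(1.2)), (0.023, np.float64(1.6)), (0.021, np.float64(1.4)), (0.019, np.float64(1.2)), (0.017, np.float64(1.0)), (0.015, np.float64(1.3)), (0.013, np.float64(1.5)), (0.011, np.float64(1.8)), (0.009, np.float64(1.9)), (0.007, np.float64(1.6)), (0.005, np.float64(1.9)), (0.003, np.float64(3.6)), (0.001, np.float64(6.1)), (0.0001, np.float64(7.8)), (-0.0008, np.float64(8.8)), (-0.0017, np.float64(10.3))] 21.65 [ 0.60765606 -0.08807635  0.032971  ]
```

Force stayed flat at about 1.6 N, then rose steeply to 10.3 N at the tool, so the handle is home. I'll back off and look.

```bash
python3 - <<'E'
from h import *
P,q,p=push_pose(-.0017,.033,back=.05); r.move_linear(P,vel=.2)
P[2]=.10; P[:2]-=N*.12; r.move_linear(P,vel=.3)
a=grab('top','t2');b=grab('side','s2')
o=np.hstack([cv2.resize(a['pixels'][150:270,260:450],(500,316),interpolation=2),cv2.resize(b['pixels'][215:300,320:400],(297,316),interpolation=2)]);cv2.imwrite('pics/c3.png',o[:,:,::-1])
for im in(a,b):
    v,u=np.mgrid[0:480,0:640]; W=world(im,u,v)
    S=(W[...,:2]-O)@D; X=-((W[...,:2]-O)@N);Z=W[...,2]
    dark=im['pixels'].max(2)<100
    for lo,hi in((-.16,-.14),(-.12,-.10),(-.09,-.07),(0,.015)):
        m=dark&(S>lo)&(S<hi)&(Z>.012)&(Z<.034)&(X>.02)&(X<.09); print((lo,hi),(X[m].min()*1e3).round(1),(X[m].max()*1e3).round(1),np.median(Z[m]).round(4))
    m=(S>-.054)&(S<-.041)&(X>.012)&(X<.075)&(Z>.028)&(Z<.075)&(im['pixels'].max(2)>120); f=np.polyfit(X[m],Z[m],1); print('strap',np.arctan(f[0]),f,S[m].mean(),X[m].max(),Z[m].max())
print(r.current_t())
E
```

```text
(-0.16, -0.14) 33.7 57.9 0.024
(-0.12, -0.1) 34.2 58.3 0.0241
(-0.09, -0.07) 34.9 58.7 0.024
(0, 0.015) 35.7 59.3 0.0241
strap 0.5765642410336025 [0.65026891 0.01812429] -0.047973147535601925 0.06190356445944212 0.059665425067376265Traceback (most recent call last):
  File "<stdin>", line 11, in <module>
    return umr_minimum(a, axis, None, out, keepdims, initial, where)
ValueError: zero-size array to reduction operation minimum which has no identity
```

View pics/c3.png

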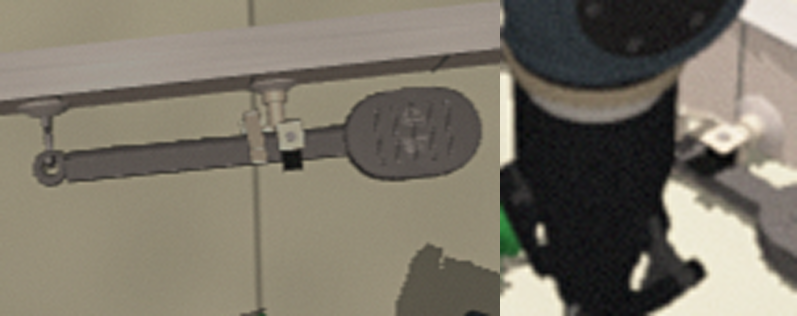

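The handle lies parallel to the upstand with its centre about 46.8 mm off the tiles. The ring is on the hook at (48,165). The strap is at (255,137) in the crop, still up at 0.58 rad. Next I press it down.

```bash
python3 - <<'E'
from h import *
P=SX(-.048,.068,.11)
c=[(np.abs(J-r.current_q()).max(),i) for i in(1,-1) if (J:=r.inverse_kinematics(P,quat(D*i))) is not None]; print(c)
q=quat(D*min(c)[1])
P1=SX(-.048,.10,.12); r.move_to(P1,q); r.move_linear(P,q,vel=.2)
b=force(N,8)[1]; log=[]; z=.095; print(r.current_t())
while z>.049:
    P[2]=z; r.move_linear(P,vel=.06); m=force(N,3)[1]-b; log.append((round(z,4),m.round(1).tolist()))
    if m[2]>9: break
    z-= .004 if z>.058 else .0006
print(log,r.current_t(),r.current_tool_pos())
P[2]=.12; r.move_linear(P,vel=.2); P=SX(-.048,.25,.14); r.move_linear(P,vel=.3)
a=grab('top','t3');s=grab('side','s3')
o=np.hstack([cv2.resize(a['pixels'][150:270,260:450],(500,316),interpolation=2),cv2.resize(s['pixels'][215:300,320:400],(297,316),interpolation=2)]);cv2.imwrite('pics/c4.png',o[:,:,::-1])
v,u=np.mgrid[0:480,0:640]; W=world(a,u,v)
S=(W[...,:2]-O)@D; X=-((W[...,:2]-O)@N);Z=W[...,2]
m=(S>-.054)&(S<-.041)&(X>.03)&(X<.085)&(Z>.026)&(Z<.075); f=np.polyfit(X[m],Z[m],1); print('strap',np.arctan(f[0]),f,X[m].max(),Z[m].max(),np.median(Z[m]))
m=(a['pixels'].max(2)<100)&(S>-.09)&(S<-.07)&(Z>.012)&(Z<.034)&(X>.02)&(X<.09);print('handle',X[m].min(),X[m].max())
print(r.current_t())
E
```

```text
[(np.float64(1.8966425226855603), 1)]
24.8
[(0.095, [0.9, 0.1, 0.4]), (0.091, [0.3, 0.3, -0.0]), (0.087, [0.5, 0.3, -0.4]), (0.083, [0.7, 0.7, 0.2]), (0.079, [0.2, 0.6, -0.1]), (0.075, [0.3, 0.3, -0.0]), (0.071, [-9.6, -0.6, 9.0]), (0.067, [-23.8, -1.9, 18.9])] 27.15 [0.61689827 0.04226624 0.06661894]
strap 0.47381729326945565 [0.51277752 0.01916955] 0.06714600829803904 0.05607252163777798 0.04391828647303475
handle 0.034562369108229476 0.0588784358561762
28.425
```

View pics/c4.png

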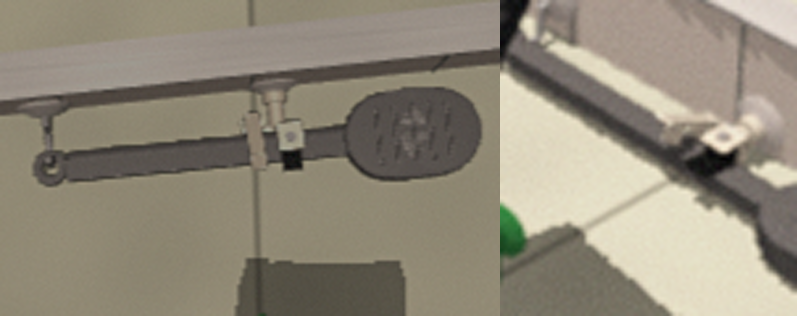

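Strap went down only to 0.47 rad: the finger caught the strap's end from the front. The scrubber and clip are unmoved in the picture (strap at (257,140), ring at (48,165)). I'll press farther in on the strap's top, moving outwards as it closes.

```bash
cat > press.py <<'E'
from h import *
q=r.current_ee_rot()
X0=lambda z: np.interp(z,[.053,.078],[.066,.056])
P=SX(-.048,.056,.12); r.move_linear(P,vel=.3); P[2]=.082; r.move_linear(P,vel=.15)
b=force(N,8)[1]; log=[]; z=.080
while z>.049:
    r.move_linear(SX(-.048,X0(z),z),vel=.06); m=force(N,3)[1]-b; log.append((round(z,4),m.round(1).tolist()))
    if np.linalg.norm(m)>9: break
    z-= .002 if z>.0575 else .0007
print(log,r.current_t(),r.current_tool_pos())
P=r.current_tool_pos(); P[2]=.12; r.move_linear(P,vel=.25); r.move_linear(SX(-.048,.25,.14),vel=.35)
a=grab('top','t4');s=grab('side','s4')
o=np.hstack([cv2.resize(a['pixels'][150:270,260:450],(500,316),interpolation=2),cv2.resize(s['pixels'][215:300,320:400],(297,316),interpolation=2)]);cv2.imwrite('pics/c5.png',o[:,:,::-1])
v,u=np.mgrid[0:480,0:640]; W=world(a,u,v)
S=(W[...,:2]-O)@D; X=-((W[...,:2]-O)@N);Z=W[...,2]
m=(S>-.054)&(S<-.041)&(X>.03)&(X<.085)&(Z>.026)&(Z<.075); f=np.polyfit(X[m],Z[m],1); print('strap',np.arctan(f[0]),f,X[m].max(),Z[m].max(),np.median(Z[m]))
m=(a['pixels'].max(2)<100)&(S>-.09)&(S<-.07)&(Z>.012)&(Z<.034)&(X>.02)&(X<.09);print('handle',X[m].min(),X[m].max())
print(r.current_t())
E
python3 press.py
```

```text
[(0.08, [-0.2, -0.3, -0.3]), (0.078, [0.1, 0.4, -0.3]), (0.076, [-0.5, 0.5, 0.1]), (0.074, [-0.8, 0.5, -0.2]), (0.072, [-0.9, 0.6, -0.5]), (0.07, [-0.2, -0.3, -0.5]), (0.068, [-0.6, -0.2, -0.5]), (0.066, [-0.6, 0.3, -0.3]), (0.064, [-0.8, 0.0, -0.3]), (0.062, [-0.7, 0.5, -0.1]), (0.06, [-0.4, 0.3, 0.0]), (0.058, [-0.2, -0.1, -0.7]), (0.056, [-0.4, 0.7, -0.5]), (0.0553, [-0.7, 0.5, -0.1]), (0.0546, [-0.5, 0.0, -0.5]), (0.0539, [-0.3, -0.4, -0.5]), (0.0532, [-1.5, 1.1, 3.5]), (0.0525, [-3.4, 0.4, 8.7])] 34.6417 [0.62304012 0.04256894 0.05317683]
strap -0.01539011911931169 [-0.01539133  0.03271117] 0.07785371678575878 0.03782339396798706 0.031868932063580546
handle 0.03473316276444421 0.05909122778658297
35.8417
```

View pics/c5.png

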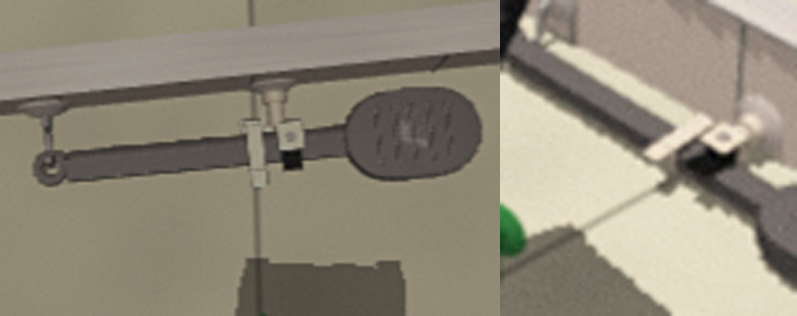

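The strap is flat over the handle, from (255,120) to (260,185) in the crop. Its top is at 31.9 mm and its angle is about 0. The handle is unmoved, the ring is on the hook, and the arm is clear.

```bash
python3 -c "
from cell import r
print(r.hand_in(), r.current_t())"
```

```text
the job is handed in; nothing more can be done
the job is handed in; nothing more can be done
```

The job is handed in at about 36 s: the scrubber is home in the clip with its ring still on the hook, the strap is closed flat over the handle, and I estimate the press on the clip stayed near 15 N; my first strap press slipped and put about 30 N on the strap's end, but the clip and scrubber did not visibly move.

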